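Prove the edge sander dead and hold its belt tensioner back

TASK

The leather edge sander is locked off for a belt change. Take the yellow voltage tester out of the wooden tool stand and touch its steel tip to the red-ringed test point on the sander's switch box, then to the blue-ringed one, resting a moment on each brass stud, and put the tester back upright in its stand. Then push the sander's sprung tensioner arm back by its red grip past the third and last click of its ratchet and finish holding it there, a little farther back than the pawl alone would keep it, without letting go; leave the tin, thread spool, jar and mallet where they are.

Things in the scene. Friction and masses are not known exactly. Their poses are not given: they have to be found in the camera images.
- edge_sander: Belt sander for leather edges, fixed, 280 x 380 mm, deck 94 mm high, wheels on it up to 163 mm. Origin: on the table under the deck (-110 to 170 mm in x). x points away from its front, y from the drive wheel (100 mm, yellow guard) to the idler (50 mm) and tensioner arm. Grey switch box on the front near the -y end: 65 x 122 mm, top 85 mm high, red padlocked switch 17 mm higher, two test points.
- point_red (a point): Centre of the top face of the red-ringed test point: a fixed brass stud 12 mm in diameter facing up, 91.5 mm above the table and 2.5 mm above its 23 mm red ring. A padlocked red switch handle rises 16 mm above it, 43 mm away towards sander +y.
- point_blue (a point): Centre of the top face of the blue-ringed test point, the same as the red one, 35 mm from it towards sander -y.
- tensioner (a joint): Angle of the blue tensioner arm about its vertical pivot, rad. 0: sprung out against its stop (towards sander +y), as at the start; grows as it is pushed back (anticlockwise from above, grip moving towards sander -y) to the far stop at 0.42. The spring pushes back at the grip with 5 N at 0, 10 N at 0.28, 13 N at 0.42. Clicks near 0.09, 0.19, 0.30; after the third the pawl alone would keep 0.30.
- tensioner_grip (a point): Middle of the red upright round grip at the arm's end, 24 mm in diameter, from 34 mm below to 33 mm above this point, on a flat bar 22 mm wide whose top is 42 mm below. Moves on a horizontal arc of radius 185 mm about tensioner_pivot. At this height 40 mm and more is free all round it.
- tensioner_pivot (a point): On the vertical pivot axis of the tensioner arm, on the deck near the back of the sander, 149 mm above the table.
- tester_grip (a point): Voltage tester, a straight round pen 150 mm long, 60 g, upright in the stand hole at the start, tip down: middle of its yellow barrel, 18 mm in diameter, from 45 mm below to 37 mm above this point (then 5 mm of cap). Below it a red collar 29 mm in diameter, 5 mm thick, a black nose 13 mm in diameter, the steel tip. z axis from tip to cap.
- tester_tip (a point): End of the tester's steel tip, 4 mm in diameter, 20 mm long, 108 mm below tester_grip along the tester's axis.
- tool_stand: Wooden tool stand, 70 x 130 mm, 65 mm high, fixed. Origin: on the table under its middle. The tester's hole is 40 mm from the middle towards its -y; two other tools with wooden handles up to 105 mm above the table stand near its +y end.
- stand_hole (a point): Centre of the mouth of the tester's round hole in the top of the stand, 65 mm above the table: through hole 19 mm in diameter. Put away, the tester stands upright with its collar resting on the top of the stand and its tip 58 mm below this point.
- tin: Tin 86 mm in diameter, 110 mm high. Not to be disturbed. Origin under its middle.
- spool: Black thread spool 40 mm in diameter, 56 mm high. Not to be disturbed. Origin under its middle.
- mallet: Wooden mallet lying on the table, 84 mm head at the origin, 220 mm handle. Not to be disturbed.
- rivet_jar: Small closed jar 60 mm in diameter, 75 mm high. Not to be disturbed. Origin under its middle.
There are look-alikes about, which are no part of the job. What is shaped like the part that bears tester_grip but purple is not meant.

How it is judged:
By the outcome, as a careful person would: the job done as asked, in the order asked, and still so for the second after the job is handed in, while the arm keeps its last pose, push and grip.
It also fails if it takes over 72 s, if anything falls off the work surface, if the arm or the gripper's body presses on something with over 40 N, if the wrist force passes 120 N, or if a joint passes its speed limit or range.

ROBOT

A 6-joint arm with a two-finger parallel gripper is mounted at the origin on the work surface. World frame = base frame: x ahead of the robot, y to its left, z up, the work surface at z = 0. Lengths are in m, angles in rad, forces in N, time in s.
With the tool pointing down it reaches from about 0.25 to 0.725 m from the base axis. Payload 4 kg.
Tool frame: the origin (TCP) lies on the centre line of the jaws, within the pads' length; the fingertips stand 22 mm ahead of it and the grasp point (between the pads) lies 3 mm ahead of it (env.nose_length is the x of the fingertips in the tool frame, in m); x points along the fingers, z is the direction in which the jaws open and shut, and the axes are right-handed (so a half turn about x gives the same grasp; the last joint's range is limited). The gripper opens to 85 mm and grips with 20 to 120 N. Pads are 22 mm wide; open, the fingers measure 114 mm over their backs; the gripper's body (76 mm by 85 mm) begins 54 mm behind the grasp point. The pads swing forward as they close: fully open they stand 13 mm farther back than shut.
Start: joints at [0, 0.241, 0.005, 1.335, 0, 1.571], TCP at [0.5, -0, 0.253] pointing down, gripper open.
Joint ranges: [-2.72, 2.72], [-1.05, 1.87], [-1.09, 1.28], [-1.99, 2.15], [-1.42, 1.44], [-3.14, 3.14]. Speed limits (rad/s): [2.79, 2.79, 3.14, 3.14, 3.14, 3.14].

INTERFACE

Orientations are given as a rotation vector (axis times angle).
In Python, from plant import env gives the robot as it stands. The module is installed in compiled form; this text tells all that it offers.
- The arm moves only by the tool step_arm, never from a script. Its argument "targets" is a list of rows, each an object with "linear": the shift along the tool's x, y, z in cm, a list of three; "roll": the turn about the tool's x in degrees. A call has 1 to 12 rows; each row shifts and turns the commanded pose from where the row before left it, along the tool's axes as they then stand; what a row does not reach is not made up. A row lasts 1/12 s, in which the tool goes at most 41.7 mm and 7.16 degrees, less where a joint would pass 70% of its speed; a pose out of reach is approached as far as the arm can. A call with a gripper value outside its range is refused whole. "grip" is the finger opening in cm, from 0 to 8.54, set as the call begins (left out, the last holds). The fingers move at their own pace and stop on an object; "squeeze" is the grip in N (left out, the last holds). Time passes only in rows, so rows that do not move let the fingers close. It gives the time, the measured TCP pose, the force and the opening at its end, in the units of the state.
- env.sense(): the state, without advancing time (a new reading comes with each control period).
- env.camera(name): name is "scene" or "side" or "wrist"; returns a dict with "image" (400x640x3 uint8, red, green, blue), "mtx" (3x3 intrinsics, pixels), "xyz" and "rotation" of the camera in the world. Camera axes: x right, y down, z forward; pixel columns grow to the right and rows downward; lengths in m; the calibration is good to about 2 mm. A picture is of the moment at which its call begins. There is no depth.
- env.sign_off(): hands the job in, once; it reports no verdict.
The state is a dict: "time": time; "joints": joint angles; "qd": joint speeds; "tau": joint torques, N m; "tool_pos": TCP position; "tcp_rot": TCP orientation; "wrist_force": force on the tool from outside, world axes, zero at the start; "ft_torque": the same for the moment, N m; "opening": opening from 0.0 (shut) to 1.0 (fully open).
Only numpy, scipy, OpenCV 4.12 (cv2) and the standard library are available. Lean on these libraries where they do the work, as an engineer would, in place of code of your own. Each camera call takes 0.05 s, during which the arm holds its last target.

## Working session

There is one attempt and no reset: what is moved stays moved. The work goes in short steps, Python scripts to look and compute and a tool call to move; the robot and the scene stay as the last step left them, time stands still between calls to the robot, and variables do not carry over. Pictures are saved under pics/ and viewed, and the job is handed in when it is done.

Besides the shell and the picture viewer there is one more tool, called as name([rows], argument=value, ...), one row to a line, values as JSON. step_arm: Moves the arm, as the interface text tells. Its arguments: {"type":"object","properties":{"targets":{"type":"array","items":{"type":"object","properties":{"linear":{"type":"array","items":{"type":"number"}},"roll":{"type":"number"}}}},"grip":{"type":"number"},"squeeze":{"type":"number"}},"required":["targets"]}

```bash
mkdir -p pics
cat > h.py <<'E'
import numpy as np,cv2
from plant import env
from scipy.spatial.transform import Rotation as R
def cam(n,f=None):
    c=env.camera(n)
    if f: cv2.imwrite('pics/'+f,cv2.cvtColor(c['image'],cv2.COLOR_RGB2BGR))
    return c
def rot(c):
    r=np.array(c['rotation'],float)
    return r if r.shape==(3,3) else R.from_rotvec(r).as_matrix()
def ray(c,u,v):
    d=rot(c)@np.linalg.inv(np.array(c['mtx']))@np.array([u,v,1.]);return np.array(c['xyz']),d/np.linalg.norm(d)
def plane(c,u,v,z):
    o,d=ray(c,u,v);return o+d*(z-o[2])/d[2]
def proj(c,p):
    q=np.array(c['mtx'])@(rot(c).T@(np.array(p)-np.array(c['xyz'])));return q[:2]/q[2]
def two(c1,p1,c2,p2):
    o1,d1=ray(c1,*p1);o2,d2=ray(c2,*p2)
    A=np.stack([d1,-d2],1);t=np.linalg.lstsq(A,o2-o1,rcond=None)[0]
    a=o1+d1*t[0];b=o2+d2*t[1];return (a+b)/2,np.linalg.norm(a-b)
E
python3 - <<'E'
from h import *
import pickle
d={}
for n in ['scene','side','wrist']:
    c=cam(n,n+'0.png');d[n]=c;print(n,c['xyz'],rot(c).round(3).tolist(),np.array(c['mtx']).tolist())
pickle.dump(d,open('c0.pkl','wb'));print(env.sense(),env.nose_length)
E
```

```text
scene [ 1.43436297 -0.02019165  1.0312787 ] [[-0.04, 0.728, -0.684], [0.999, 0.028, -0.028], [-0.001, -0.685, -0.729]] [[422.9256625212366, 0.0, 322.03358571240784], [0.0, 422.9256625212366, 204.7670087664831], [0.0, 0.0, 1.0]]
side [ 0.19847504 -0.54024249  0.86422151] [[0.797, -0.469, 0.381], [-0.604, -0.607, 0.517], [-0.011, -0.642, -0.767]] [[373.28524259116864, 0.0, 324.31226023971567], [0.0, 373.28524259116864, 196.03599027766575], [0.0, 0.0, 1.0]]
wrist [0.4992016  0.06877606 0.37175672] [[1.0, 0.0, -0.002], [-0.0, -0.962, -0.271], [-0.002, 0.271, -0.962]] [[325.41046990619674, 0.0, 319.59248722204177], [0.0, 325.41046990619674, 199.72579260852117], [0.0, 0.0, 1.0]]
{'time': 0.15, 'joints': array([ 3.01364476e-05,  2.41242110e-01,  4.05486986e-03,  1.33520338e+00,
       -1.87418830e-05,  1.57081000e+00]), 'qd': array([ 0.00022942, -0.0010159 ,  0.0045508 , -0.00181993,  0.00107138,
       -0.00068693]), 'tau': array([-1.62746033e-03, -3.72633219e+01,  2.52638429e+01,  1.23480460e-02,
       -1.30651040e-05,  1.49362950e-05]), 'tool_pos': array([4.99564799e-01, 9.77926832e-06, 2.52624432e-01]), 'tcp_rot': array([-2.76948102e-05,  1.57239062e+00, -1.80614687e-06]), 'wrist_force': array([-0.44649201,  0.58254338,  0.29462483]), 'ft_torque': array([-0.01777212, -0.00937732,  0.00816304]), 'opening': 1.003295434483949} 0.022
```

View pics/scene0.png

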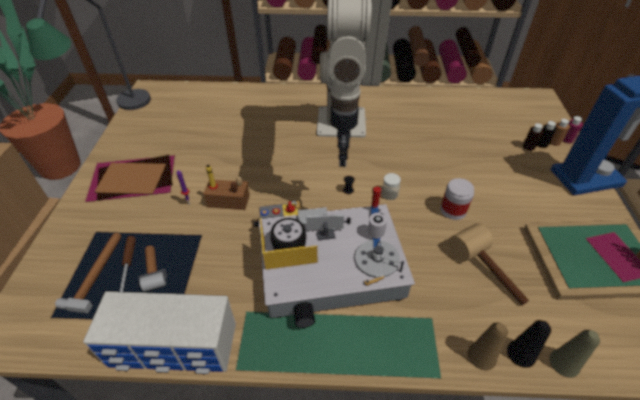

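View pics/side0.png

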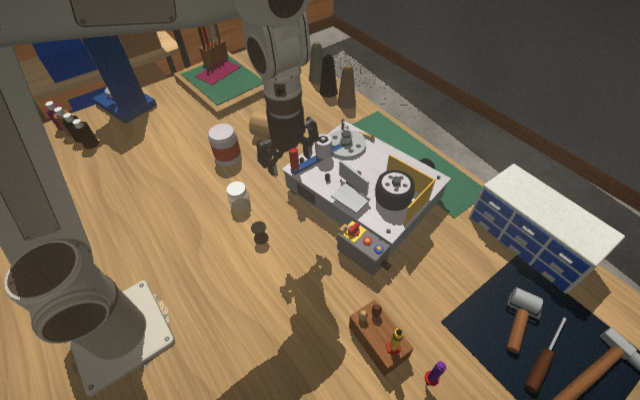

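View pics/wrist0.png

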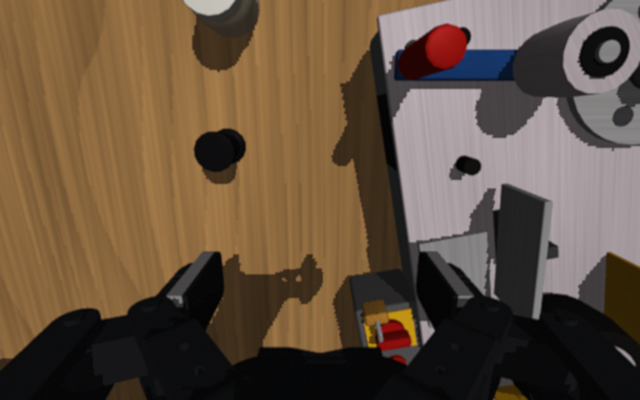

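Candidates for the tester: the yellow pen in the stand, scene (211,175) and side (397,338), and the purple look-alike, scene (184,187) and side (436,372). I choose the yellow one in the wooden stand and check it in a close crop.

Run:
```python
import cv2,numpy as np
a=cv2.imread('pics/scene0.png')[150:310,165:425]; b=cv2.imread('pics/side0.png')[110:395,270:470]
cv2.imwrite('pics/cs.png',cv2.resize(a,None,fx=3,fy=3,interpolation=cv2.INTER_CUBIC))
cv2.imwrite('pics/cb.png',cv2.resize(b[90:],None,fx=3,fy=3,interpolation=cv2.INTER_CUBIC))
```

```text
(no output)
```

View pics/cs.png

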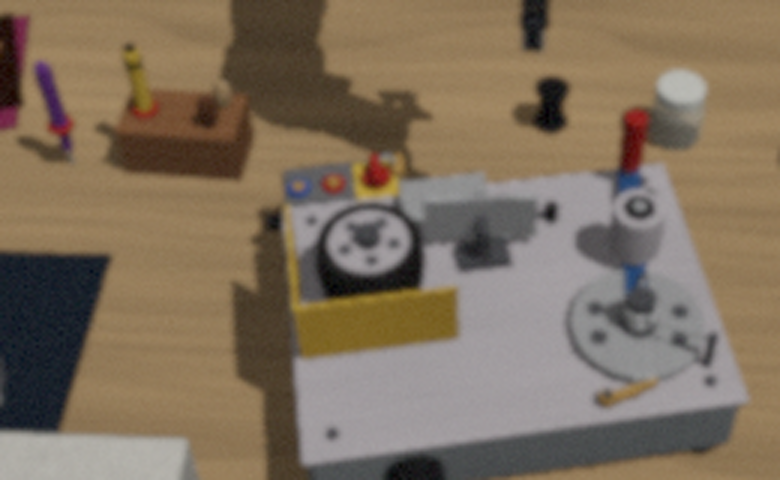

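View pics/cb.png

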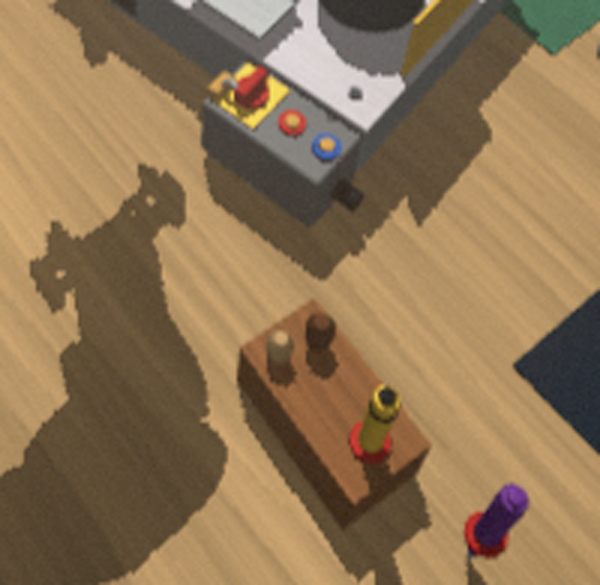

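The crop confirms the choice: yellow pen with a red collar in the wooden block, and the purple one outside it. Next I measure.

Run:
```python
from h import *
import pickle
d=pickle.load(open('c0.pkl','rb'));S,B,W=d['scene'],d['side'],d['wrist']
def blobs(c,lo,hi,roi,mn=6):
    x0,y0,x1,y1=roi;hsv=cv2.cvtColor(c['image'],cv2.COLOR_RGB2HSV)[y0:y1,x0:x1]
    m=cv2.inRange(hsv,np.array(lo),np.array(hi));
    if lo[0]==0: m|=cv2.inRange(hsv,np.array([172,lo[1],lo[2]]),np.array([179,255,255]))
    n,l,s,ce=cv2.connectedComponentsWithStats(m)
    return [((ce[i]+[x0,y0]).round(1).tolist(),s[i].tolist()) for i in range(1,n) if s[i,4]>=mn]
sr=(165,150,425,310);br=(270,110,470,395)
for nm,lo,hi in [('yel',(22,150,70),(33,255,255)),('red',(0,170,80),(5,255,255)),('blue',(105,120,60),(125,255,255))]:
    print(nm,'scene',blobs(S,lo,hi,sr));print(nm,'side',blobs(B,lo,hi,br))
# rough
print('red B',plane(B,270+292/3,200+122/3,.0915),'S',plane(S,165+333/3,150+183/3,.09))
print('blue B',plane(B,270+327/3,200+146/3,.0915),'S',plane(S,165+299/3,150+186/3,.09))
print('collar B',plane(B,270+371/3,200+442/3,.07),'S',plane(S,165+144/3,150+109/3,.068))
print('cap B',plane(B,270+386/3,200+396/3,.157),'S',plane(S,165+130/3,150+48/3,.157))
print('sander front edge S',[plane(S,165+x/3,150+y/3,.094) for x,y in[(302,463),(745,402),(665,167)]])
```

```text
yel scene [([210.3, 175.6], [42, 17, 7, 19, 60]), ([283.8, 206.0], [118, 55, 3, 3, 6]), ([285.9, 212.8], [119, 60, 6, 5, 15]), ([295.0, 212.0], [128, 60, 4, 4, 10]), ([262.4, 241.6], [97, 88, 2, 8, 12]), ([285.7, 254.8], [98, 96, 51, 21, 341]), ([309.8, 257.7], [141, 102, 9, 10, 28]), ([312.0, 253.9], [145, 102, 5, 5, 7]), ([276.8, 257.6], [110, 106, 5, 5, 9])]
yel side [([351.5, 223.1], [79, 111, 5, 5, 10]), ([355.0, 234.5], [73, 117, 23, 16, 86]), ([395.2, 340.3], [120, 219, 13, 21, 96])]
red scene [([376.5, 194.5], [208, 37, 8, 19, 86]), ([185.7, 193.0], [19, 42, 4, 3, 6]), ([289.9, 207.6], [122, 53, 7, 9, 39])]
red side [([292.8, 149.7], [19, 38, 8, 4, 24]), ([353.0, 226.6], [80, 113, 8, 8, 25]), ([364.3, 240.9], [93, 128, 4, 6, 9]), ([369.5, 241.3], [98, 129, 3, 5, 6]), ([391.9, 348.7], [116, 231, 14, 13, 62]), ([429.4, 378.8], [155, 261, 14, 14, 66])]
blue scene [([374.0, 210.0], [207, 58, 6, 5, 20]), ([375.5, 241.5], [209, 89, 5, 7, 26])]
blue side [([336.4, 147.5], [63, 35, 9, 6, 18]), ([307.5, 162.4], [29, 46, 17, 13, 77]), ([378.2, 249.7], [104, 135, 9, 8, 24])]
red B [ 0.57954541 -0.19745304  0.0915    ] S [ 0.5815848  -0.19434624  0.09      ]
blue B [ 0.58666162 -0.23176303  0.0915    ] S [ 0.58694969 -0.22793995  0.09      ]
collar B [ 0.46004716 -0.41771768  0.07      ] S [ 0.46107434 -0.41618954  0.068     ]
cap B [ 0.45859308 -0.41640958  0.157     ] S [ 0.46186307 -0.41364247  0.157     ]
sander front edge S [array([ 0.89972095, -0.18337076,  0.094     ]), array([0.82605154, 0.19040736, 0.094     ]), array([0.55047604, 0.13950863, 0.094     ])]
```

Run:
```python
from h import *
import pickle
d=pickle.load(open('c0.pkl','rb'));S,B,W=d['scene'],d['side'],d['wrist']
for x,y in [(240,350),(315,300),(430,447),(347,522)]: print('stand corner',plane(B,270+x/3,200+y/3,.065)[:2].round(3))
for x,y in [(280,342),(321,325)]: print('handle',plane(B,270+x/3,200+y/3,.1)[:2].round(3))
p,e=two(S,(376.5,194.5),B,(294.2,159));print('grip',p,e)
hsv=cv2.cvtColor(B['image'],cv2.COLOR_RGB2HSV)
m=cv2.inRange(hsv,np.array([0,150,40]),np.array([6,255,255]))|cv2.inRange(hsv,np.array([172,150,40]),np.array([179,255,255]))
ys,xs=np.nonzero(m[140:180,280:310]);print(xs.min()+280,xs.max()+280,ys.min()+140,ys.max()+140,xs.mean()+280,ys.mean()+140)
# wrist red grip top
print('wr top',[plane(W,445,46,z) for z in(.175,.182)])
print('scene top',plane(S,165+635/3,150+117/3,.182))
print('pivot?',plane(S,165+640/3,150+298/3,.149))
im=np.hstack([cv2.resize(cv2.imread('pics/side0.png')[100:230,270:450],None,fx=4,fy=4,interpolation=cv2.INTER_CUBIC)]);cv2.imwrite('pics/cg.png',im)
```

```text
stand corner [ 0.431 -0.311]
stand corner [ 0.501 -0.316]
stand corner [ 0.492 -0.444]
stand corner [ 0.413 -0.445]
handle [ 0.447 -0.334]
handle [ 0.478 -0.342]
grip [0.56581474 0.09920411 0.15257774] 0.00846565617878818
289 296 147 168 292.8478260869565 152.2173913043478
wr top [array([0.56826408, 0.10177675, 0.175     ]), array([0.56580704, 0.10060269, 0.182     ])]
scene top [0.56917999 0.1002153  0.182     ]
pivot? [0.75942158 0.09837049 0.149     ]
```

View pics/cg.png

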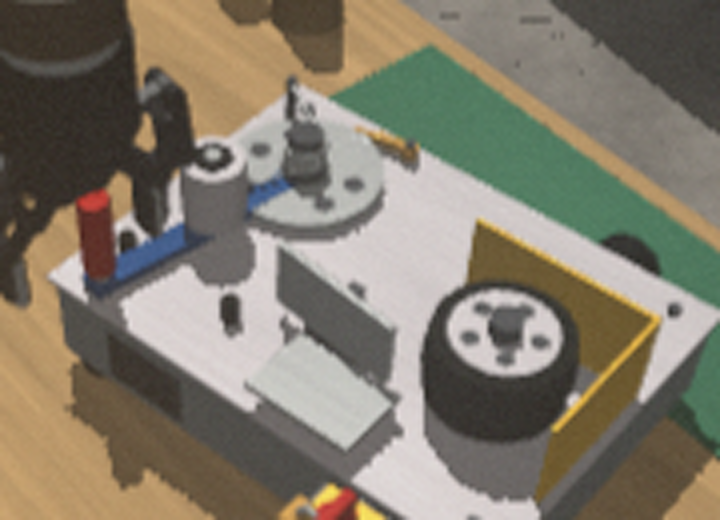

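step_arm([
  {"linear": [0.2, -3.4, -0.3]},
  {"linear": [0.2, -3.4, -0.3]},
  {"linear": [0.2, -3.4, -0.3]},
  {"linear": [0.2, -3.4, -0.3]},
  {"linear": [0.2, -3.4, -0.3]},
  {"linear": [0.2, -3.4, -0.3]},
  {"linear": [0.2, -3.4, -0.3]},
  {"linear": [0.2, -3.4, -0.3]},
  {"linear": [0.2, -3.4, -0.3]},
  {"linear": [0.2, -3.4, -0.3]},
  {"linear": [0, -1.5, -0.3]},
  {"linear": [0, 0, 0]},
], grip=5)

```text
invalid input
```

Run:
```python
from h import *
import pickle
d={n:cam(n,n+'1.png') for n in['wrist','scene','side']};pickle.dump(d,open('c1.pkl','wb'))
s=env.sense();print(s['time'],s['tool_pos'],s['tcp_rot'])
for z in(.07,.157):print(proj(d['wrist'],[.46,-.416,z]))
print(proj(d['wrist'],[s['tool_pos'][0],s['tool_pos'][1],.157]))
```

```text
0.3 [ 4.99838181e-01 -1.61759654e-05  2.53004966e-01] [ 3.58908850e-05  1.57146968e+00 -5.62757266e-05]
[289.95254753 496.1941319 ]
[282.46251707 592.24321567]
[321.07057839 211.11233205]
```

View pics/wrist1.png

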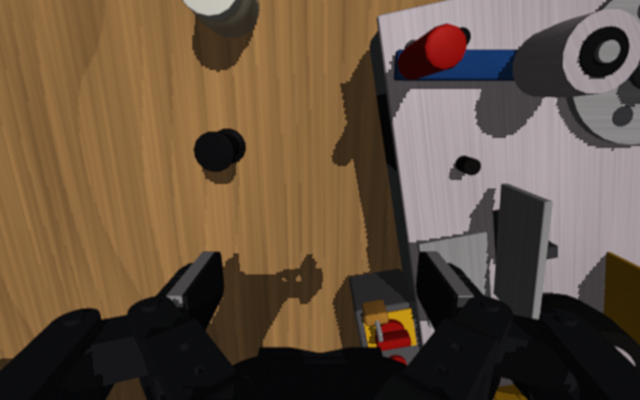

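The arm did not move. The wrist view is the same as before, so the call was refused, and I suspect each row needs "roll".

step_arm([
  {"linear": [0.2, -3.4, -0.3], "roll": 0},
  {"linear": [0.2, -3.4, -0.3], "roll": 0},
  {"linear": [0.2, -3.4, -0.3], "roll": 0},
  {"linear": [0.2, -3.4, -0.3], "roll": 0},
  {"linear": [0.2, -3.4, -0.3], "roll": 0},
  {"linear": [0.2, -3.4, -0.3], "roll": 0},
  {"linear": [0.2, -3.4, -0.3], "roll": 0},
  {"linear": [0.2, -3.4, -0.3], "roll": 0},
  {"linear": [0.2, -3.4, -0.3], "roll": 0},
  {"linear": [0.2, -3.4, -0.3], "roll": 0},
  {"linear": [0, -1.5, -0.3], "roll": 0},
  {"linear": [0, 0, 0], "roll": 0},
], grip=5, squeeze=40)

```text
time: 1.3
tool_pos: [0.4659, -0.3582, 0.2325]
tcp_rot: [0.003, 1.572, -0.004]
wrist_force: [-0.0, 0.3, 0.5]
opening: 0.585
```

Run:
```python
from h import *
import pickle
d={n:cam(n,n+'2.png') for n in['wrist','scene','side']};pickle.dump(d,open('c1.pkl','wb'))
s=env.sense();print(s['time'],s['tool_pos'],s['tcp_rot'])
for z in(.07,.157):print(proj(d['wrist'],[.46,-.416,z]))
print(proj(d['wrist'],[s['tool_pos'][0],s['tool_pos'][1],.157]))
```

```text
1.45 [ 0.46695401 -0.35418594  0.23313456] [6.19030523e-04 1.57120288e+00 1.05738179e-03]
[314.42409894 247.96018922]
[312.33196283 300.8633705 ]
[322.26931905 214.66156573]
```

View pics/wrist2.png

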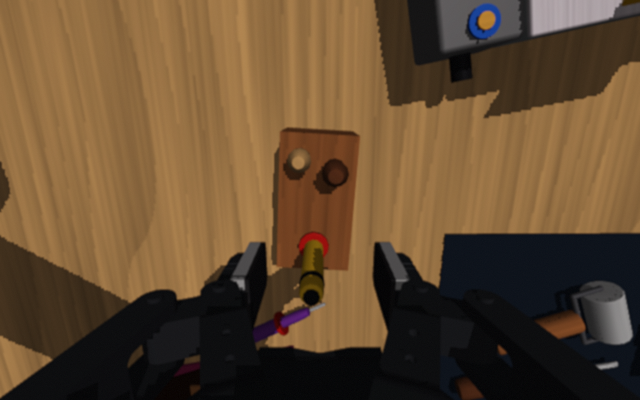

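step_arm([
  {"linear": [0, -3, -0.4], "roll": 0},
  {"linear": [0, -2.9, -0.3], "roll": 0},
  {"linear": [1, 0, 0], "roll": 0},
  {"linear": [1.5, 0, 0], "roll": 0},
  {"linear": [0, 0, 0], "roll": 0},
])

```text
time: 1.87
tool_pos: [0.4593, -0.4115, 0.2054]
tcp_rot: [0.002, 1.575, 0.004]
wrist_force: [-0.5, 0.6, -0.8]
opening: 0.586
```

Run:
```python
from h import *
c=cam('wrist','w3.png');b=cam('side','s3.png')
s=env.sense();print(s['time'],s['tool_pos'],s['tcp_rot'])
print([proj(c,[s['tool_pos'][0],s['tool_pos'][1],z]) for z in (.157,.07)])
print([proj(c,[.4595,-.4135,z]) for z in (.157,.07)])
```

```text
1.9667 [ 0.46013138 -0.41209918  0.20788152] [-1.37591179e-04  1.57222851e+00  2.84660642e-03]
[array([322.42525823, 238.43960435]), array([321.96163577, 197.46957242])]
[array([321.2789835 , 240.78931639]), array([321.17949009, 199.13263344])]
```

View pics/w3.png

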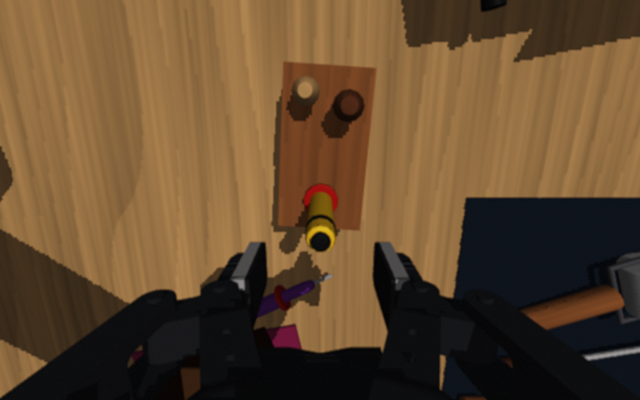

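The cap at (320,242) and collar at (321,198) match the estimate to about 1 px, so I go down.

step_arm([
  {"linear": [1.5, -0.2, -0.05], "roll": 0},
  {"linear": [2.0, 0, 0], "roll": 0},
  {"linear": [2.0, 0, 0], "roll": 0},
  {"linear": [2.0, 0, 0], "roll": 0},
  {"linear": [1.2, 0, 0], "roll": 0},
  {"linear": [0, 0, 0], "roll": 0},
  {"linear": [0, 0, 0], "roll": 0},
])

```text
time: 2.55
tool_pos: [0.4599, -0.4151, 0.1218]
tcp_rot: [-0.001, 1.571, 0.001]
wrist_force: [0.3, -1.0, 0.1]
opening: 0.586
```

step_arm([
  {"linear": [0, 0, 0], "roll": 0},
  {"linear": [0, 0, 0], "roll": 0},
  {"linear": [0, 0, 0], "roll": 0},
  {"linear": [0, 0, 0], "roll": 0},
  {"linear": [0, 0, 0], "roll": 0},
  {"linear": [0, 0, 0], "roll": 0},
  {"linear": [0, 0, 0], "roll": 0},
  {"linear": [0, 0, 0], "roll": 0},
], grip=0, squeeze=50)

```text
time: 3.22
tool_pos: [0.4604, -0.4166, 0.1231]
tcp_rot: [-0.001, 1.568, -0.001]
wrist_force: [-0.3, 0.9, 5.7]
opening: 0.198
```

step_arm([
  {"linear": [-0.3, 0, 0], "roll": 0},
  {"linear": [-0.8, 0, 0], "roll": 0},
  {"linear": [-1.4, 0, 0], "roll": 0},
  {"linear": [-1.8, 0, 0], "roll": 0},
  {"linear": [-2, 0, 0], "roll": 0},
  {"linear": [-2, 0, 0], "roll": 0},
  {"linear": [-2, 0, 0], "roll": 0},
  {"linear": [-1.7, 0, 0], "roll": 0},
  {"linear": [-0.5, 0, 0], "roll": 0},
  {"linear": [0, 0, 0], "roll": 0},
  {"linear": [0, 0, 0], "roll": 0},
])

```text
time: 4.13
tool_pos: [0.4593, -0.4159, 0.2457]
tcp_rot: [0.0, 1.571, 0.0]
wrist_force: [-0.1, 0.2, -1.7]
opening: 0.196
```

Run:
```python
from h import *
import pickle
d={n:cam(n,n+'4.png') for n in['scene','side','wrist']};pickle.dump(d,open('c4.pkl','wb'))
s=env.sense();print(s['time'],s['tool_pos'],s['tcp_rot'],s['wrist_force'])
t=s['tool_pos']-[0,0,.116]
for n in['scene','side','wrist']:print(n,proj(d[n],t),proj(d[n],t+[0,0,.15]))
u,v=proj(d['side'],t);u,v=int(u),int(v);print(u,v)
cv2.imwrite('pics/s4c.png',cv2.resize(cv2.imread('pics/side4.png')[v-90:v+60,u-80:u+80],None,fx=4,fy=4))
```

```text
4.2833 [ 0.45886621 -0.41545577  0.24448739] [0.00180926 1.57324882 0.00169645] [ 0.07069479 -0.10143298 -0.79405445]
scene [209.75736209 172.13583156] [199.681118   133.82877767]
side [396.3522265  336.82941646] [408.84990927 304.59813699]
wrist [320.75355658 203.10044222] [321.14672963 338.45912031]
396 336
```

View pics/s4c.png

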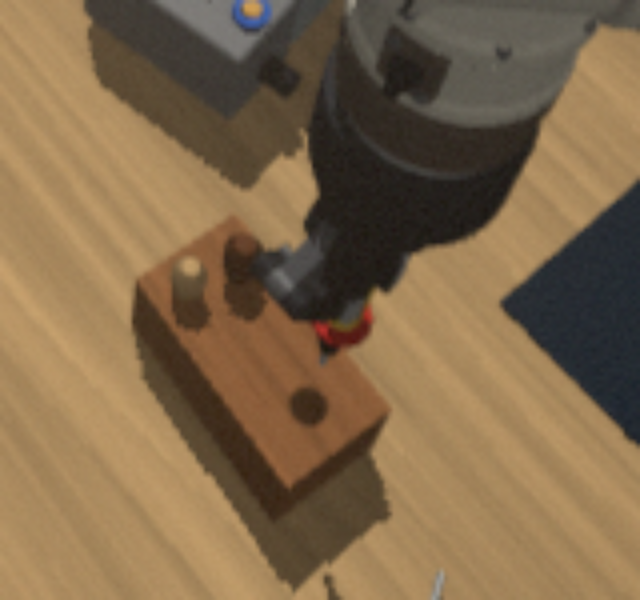

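View pics/wrist4.png

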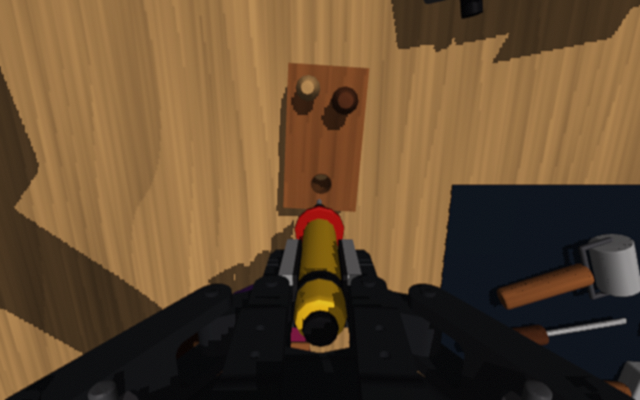

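The grasp is good. The tip in the side crop is at (322,362), exactly where predicted, and the empty hole shows at wrist (321,183).

Run:
```python
from h import *
import pickle
d=pickle.load(open('c4.pkl','rb'));c1=pickle.load(open('c1.pkl','rb'))
print('hole side',plane(d['side'],393.2,347.2,.065),'wrist',plane(d['wrist'],320.5,183,.065))
print('blue wrist2',plane(c1['wrist'],487,20,.0915), plane(c1['wrist'],485.5,21,.089))
def cen(c,roi,lo,hi):
    x0,y0,x1,y1=roi;h=cv2.cvtColor(c['image'],cv2.COLOR_RGB2HSV)[y0:y1,x0:x1]
    m=cv2.inRange(h,np.array(lo),np.array(hi));n,l,s,ce=cv2.connectedComponentsWithStats(m);print([(np.add(ce[i],[x0,y0]).round(1).tolist(),int(s[i,4])) for i in range(1,n)]);
for n,r in(('side',(360,232,390,258)),('scene',(258,205,282,218))): print(n);cen(d[n],r,(10,120,90),(22,255,255))
```

```text
hole side [ 0.46111204 -0.41616233  0.065     ] wrist [ 0.45867874 -0.41424292  0.065     ]
blue wrist2 [ 0.58610365 -0.22932711  0.0915    ] [ 0.58625905 -0.22939667  0.089     ]
side
[([362.1, 233.6], 7), ([367.2, 239.8], 19), ([378.5, 248.0], 12)]
scene
[([275.5, 210.0], 12)]
```

step_arm([
  {"linear": [0, 1.0, 0.5], "roll": 0},
  {"linear": [0, 2.0, 1.1], "roll": 0},
  {"linear": [0, 2.4, 1.3], "roll": 0},
  {"linear": [0, 2.4, 1.3], "roll": 0},
  {"linear": [0, 2.4, 1.3], "roll": 0},
  {"linear": [0, 2.4, 1.3], "roll": 0},
  {"linear": [0, 2.4, 1.3], "roll": 0},
  {"linear": [0, 2.4, 1.3], "roll": 0},
  {"linear": [0, 2.0, 1.2], "roll": 0},
  {"linear": [0, 1.6, 0.9], "roll": 0},
  {"linear": [0, 1.0, 0.6], "roll": 0},
  {"linear": [0, 0, 0], "roll": 0},
])

```text
time: 5.28
tool_pos: [0.5814, -0.1931, 0.2456]
tcp_rot: [-0.002, 1.572, 0.004]
wrist_force: [-0.4, 0.2, -0.8]
opening: 0.195
```

step_arm([
  {"linear": [1.0, 0, 0], "roll": 0},
  {"linear": [0.5, 0, 0], "roll": 0},
  {"linear": [0, 0, 0], "roll": 0},
  {"linear": [0, 0, 0], "roll": 0},
])

```text
time: 5.62
tool_pos: [0.5794, -0.197, 0.2302]
tcp_rot: [0.002, 1.573, -0.001]
wrist_force: [-0.6, -0.1, -0.6]
opening: 0.202
```

```bash
cat > k.py <<'E'
from h import *
import pickle,sys
k=sys.argv[1]
d={n:cam(n,n+k+'.png') for n in['scene','side','wrist']};pickle.dump(d,open('c%s.pkl'%k,'wb'))
s=env.sense();print(s['time'],s['tool_pos'],s['tcp_rot'],s['wrist_force'])
t=s['tool_pos']-[0,0,.116]
for n in d:print(n,proj(d[n],t),'red',proj(d[n],[.5797,-.1953,.0915]),'blue',proj(d[n],[.5862,-.2295,.0915]))
o=[]
for n in d:
    u,v=[int(x) for x in proj(d[n],t)];o.append(cv2.resize(cv2.imread('pics/%s%s.png'%(n,k))[max(v-35,0):v+35,u-25:u+25][:70],(250,350),interpolation=cv2.INTER_CUBIC));print(n,'crop origin',u-25,v-35,'x5')
cv2.imwrite('pics/t%s.png'%k,np.hstack(o))
E
python3 k.py 5
```

```text
5.7667 [ 0.58028615 -0.19685326  0.23152244] [ 8.94806873e-04  1.57043820e+00 -1.20860567e-03] [ 0.75845375 -0.52890409 -0.92130435]
scene [274.51558955 204.86353077] red [275.71599577 210.19379345] blue [264.13300936 211.46510202]
side [368.17138394 234.84011463] red [366.79869774 240.04753134] blue [378.22088207 248.12910077]
wrist [320.71155739 202.81142375] red [319.91330187 192.80078846] blue [327.62636055 231.71554363]
scene crop origin 249 169 x5
side crop origin 343 199 x5
wrist crop origin 295 167 x5
```

View pics/t5.png

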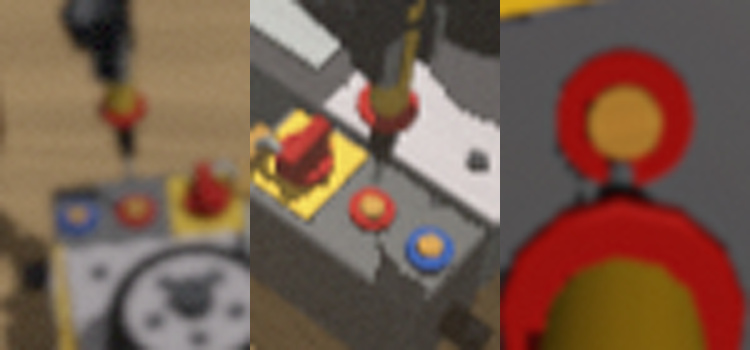

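View pics/wrist5.png

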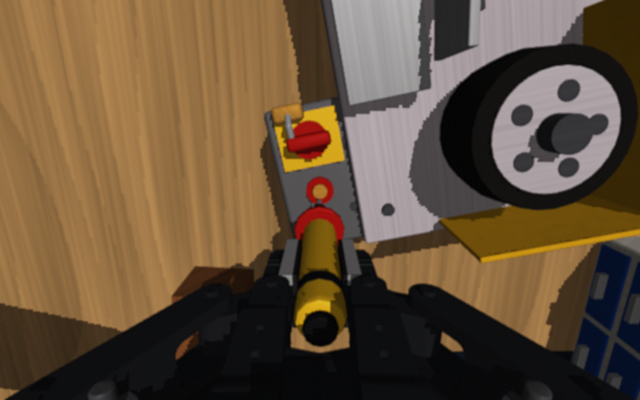

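The wrist crop puts the red stud at (320,191) and the tip just short of it in line. The side and scene views agree, and the correction is about 1.5 mm in +y. Next I go down.

step_arm([
  {"linear": [0.5, 0.15, 0], "roll": 0},
  {"linear": [0.6, 0, 0], "roll": 0},
  {"linear": [0.5, 0, 0], "roll": 0},
  {"linear": [0.3, 0, 0], "roll": 0},
  {"linear": [0, 0, 0], "roll": 0},
  {"linear": [0, 0, 0], "roll": 0},
])

```text
time: 6.27
tool_pos: [0.5803, -0.1944, 0.2118]
tcp_rot: [0.0, 1.572, 0.0]
wrist_force: [-0.2, -0.4, 0.1]
opening: 0.198
```

```bash
python3 k.py 6
```

```text
6.4167 [ 0.58069434 -0.19453922  0.21257352] [-2.26929503e-04  1.57030580e+00 -1.43872381e-04] [-0.43739793 -0.34173873 -1.25141308]
scene [275.79303805 209.30386475] red [275.71599577 210.19379345] blue [264.13300936 211.46510202]
side [367.05685093 238.48665666] red [366.79869774 240.04753134] blue [378.22088207 248.12910077]
wrist [320.41321358 202.91857108] red [319.10287463 202.01428394] blue [327.2918941  243.22634088]
scene crop origin 250 174 x5
side crop origin 342 203 x5
wrist crop origin 295 167 x5
```

View pics/t6.png

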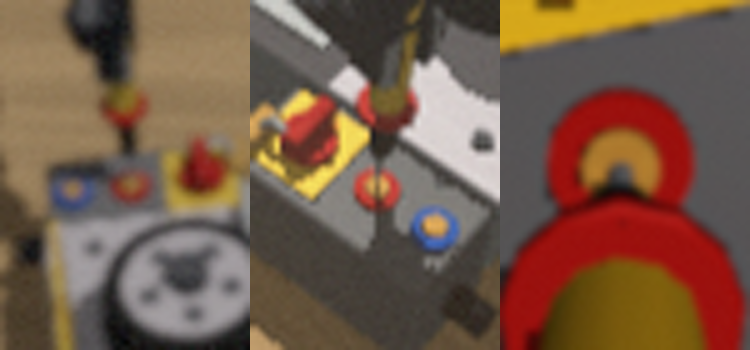

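Tip and stud coincide in all three views, so I make gentle contact.

step_arm([
  {"linear": [0.2, 0, 0], "roll": 0},
  {"linear": [0.15, 0, 0], "roll": 0},
  {"linear": [0.1, 0, 0], "roll": 0},
  {"linear": [0, 0, 0], "roll": 0},
  {"linear": [0, 0, 0], "roll": 0},
])

```text
time: 6.83
tool_pos: [0.5805, -0.1945, 0.2078]
tcp_rot: [0.0, 1.571, 0.0]
wrist_force: [0.2, 0.4, 0.3]
opening: 0.194
```

step_arm([
  {"linear": [0.08, 0, 0], "roll": 0},
  {"linear": [0, 0, 0], "roll": 0},
  {"linear": [0, 0, 0], "roll": 0},
])

```text
time: 7.08
tool_pos: [0.5806, -0.1946, 0.2075]
tcp_rot: [-0.0, 1.57, -0.0]
wrist_force: [-0.2, 0.3, 2.5]
opening: 0.2
```

step_arm([
  {"linear": [0.05, 0, 0], "roll": 0},
  {"linear": [0, 0, 0], "roll": 0},
  {"linear": [0, 0, 0], "roll": 0},
  {"linear": [0, 0, 0], "roll": 0},
  {"linear": [0, 0, 0], "roll": 0},
  {"linear": [0, 0, 0], "roll": 0},
  {"linear": [0, 0, 0], "roll": 0},
  {"linear": [0, 0, 0], "roll": 0},
  {"linear": [0, 0, 0], "roll": 0},
  {"linear": [0, 0, 0], "roll": 0},
  {"linear": [0, 0, 0], "roll": 0},
  {"linear": [0, 0, 0], "roll": 0},
])

```text
time: 8.08
tool_pos: [0.5807, -0.1946, 0.2073]
tcp_rot: [-0.0, 1.57, -0.0]
wrist_force: [-1.2, 0.0, 4.8]
opening: 0.198
```

```bash
python3 k.py 7
```

```text
8.2333 [ 0.58071369 -0.19459442  0.20729268] [-3.15600881e-04  1.56967708e+00 -3.69952593e-04] [-1.23283808  0.47439412  6.23911331]
scene [275.91630217 210.49490759] red [275.71599577 210.19379345] blue [264.13300936 211.46510202]
side [366.91300558 239.69025644] red [366.79869774 240.04753134] blue [378.22088207 248.12910077]
wrist [320.23708345 202.77362835] red [318.89178888 203.75110278] blue [327.25391324 245.70189404]
scene crop origin 250 175 x5
side crop origin 341 204 x5
wrist crop origin 295 167 x5
```

View pics/t7.png

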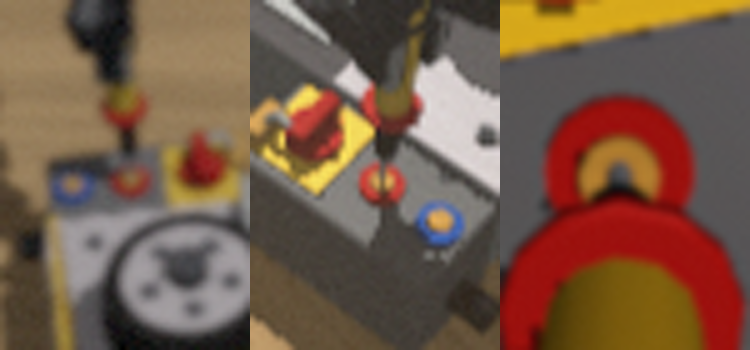

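Red contact is confirmed: about 5 N for over 1 s, with the tip end inside the brass disc. Next is blue.

step_arm([
  {"linear": [-0.5, 0, 0], "roll": 0},
  {"linear": [-1.0, 0, 0], "roll": 0},
  {"linear": [0, -0.9, 0.17], "roll": 0},
  {"linear": [0, -1.4, 0.3], "roll": 0},
  {"linear": [0, -1.13, 0.2], "roll": 0},
  {"linear": [0.5, 0, 0], "roll": 0},
  {"linear": [0.4, 0, 0], "roll": 0},
  {"linear": [0, 0, 0], "roll": 0},
  {"linear": [0, 0, 0], "roll": 0},
])

```text
time: 8.98
tool_pos: [0.5866, -0.2282, 0.2115]
tcp_rot: [0.001, 1.573, 0.001]
wrist_force: [0.3, -0.4, -1.0]
opening: 0.197
```

```bash
python3 k.py 8
```

```text
9.1333 [ 0.58720193 -0.2283062   0.21258286] [-4.19200215e-04  1.57085159e+00  5.86360075e-04] [ 0.17532937 -0.2703229  -1.40443822]
scene [264.31328792 210.58101061] red [275.71599577 210.19379345] blue [264.13300936 211.46510202]
side [378.40359678 246.44428066] red [366.79869774 240.04753134] blue [378.22088207 248.12910077]
wrist [320.62327066 203.02418823] red [310.51547487 158.28702474] blue [319.30284228 202.65712209]
scene crop origin 239 175 x5
side crop origin 353 211 x5
wrist crop origin 295 168 x5
```

View pics/t8.png

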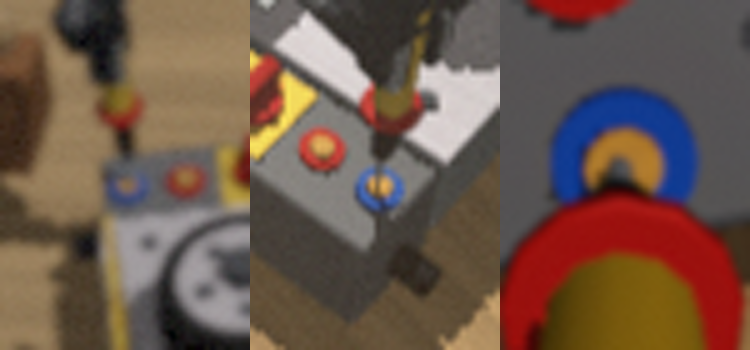

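step_arm([
  {"linear": [0.2, 0.05, 0.05], "roll": 0},
  {"linear": [0.15, 0, 0], "roll": 0},
  {"linear": [0.1, 0, 0], "roll": 0},
  {"linear": [0.08, 0, 0], "roll": 0},
  {"linear": [0, 0, 0], "roll": 0},
  {"linear": [0, 0, 0], "roll": 0},
])

```text
time: 9.63
tool_pos: [0.5877, -0.2282, 0.2075]
tcp_rot: [-0.0, 1.57, 0.0]
wrist_force: [-0.6, 0.6, 1.1]
opening: 0.201
```

step_arm([
  {"linear": [0.05, 0, 0], "roll": 0},
  {"linear": [0, 0, 0], "roll": 0},
  {"linear": [0, 0, 0], "roll": 0},
])

```text
time: 9.88
tool_pos: [0.5878, -0.2283, 0.2074]
tcp_rot: [-0.0, 1.57, -0.0]
wrist_force: [-1.3, 1.6, 5.3]
opening: 0.197
```

step_arm([
  {"linear": [0, 0, 0], "roll": 0},
  {"linear": [0, 0, 0], "roll": 0},
  {"linear": [0, 0, 0], "roll": 0},
  {"linear": [0, 0, 0], "roll": 0},
  {"linear": [0, 0, 0], "roll": 0},
  {"linear": [0, 0, 0], "roll": 0},
  {"linear": [0, 0, 0], "roll": 0},
  {"linear": [0, 0, 0], "roll": 0},
  {"linear": [0, 0, 0], "roll": 0},
  {"linear": [0, 0, 0], "roll": 0},
  {"linear": [0, 0, 0], "roll": 0},
])

```text
time: 10.8
tool_pos: [0.5878, -0.2283, 0.2073]
tcp_rot: [-0.0, 1.57, -0.0]
wrist_force: [-1.3, 0.5, 5.5]
opening: 0.202
```

```bash
python3 k.py 9
```

```text
10.95 [ 0.58781208 -0.22834037  0.20730663] [-2.06004780e-04  1.57006059e+00 -2.18302925e-04] [-0.80153749  0.19251772  6.25215391]
scene [264.45222621 211.91612597] red [275.71599577 210.19379345] blue [264.13300936 211.46510202]
side [378.38239753 247.49794987] red [366.79869774 240.04753134] blue [378.22088207 248.12910077]
wrist [320.28160863 202.78693992] red [309.09657845 159.12347444] blue [318.14270699 204.33739781]
scene crop origin 239 176 x5
side crop origin 353 212 x5
wrist crop origin 295 167 x5
```

View pics/t9.png

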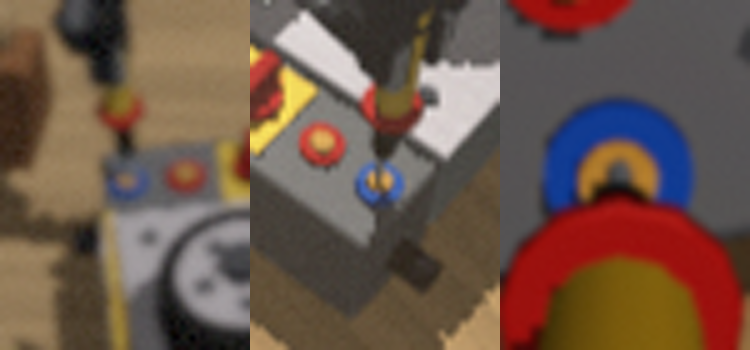

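Blue contact is confirmed: about 5.5 N for over 1 s, with the tip centred on the brass. Back to the stand.

step_arm([
  {"linear": [-1.0, 0, 0], "roll": 0},
  {"linear": [-2.0, 0, 0], "roll": 0},
  {"linear": [-1.0, -0.8, -0.5], "roll": 0},
  {"linear": [0, -2.0, -1.3], "roll": 0},
  {"linear": [0, -2.4, -1.7], "roll": 0},
  {"linear": [0, -2.6, -1.8], "roll": 0},
  {"linear": [0, -2.6, -1.8], "roll": 0},
  {"linear": [0, -2.6, -1.8], "roll": 0},
  {"linear": [0, -2.4, -1.7], "roll": 0},
  {"linear": [0, -2.0, -1.3], "roll": 0},
  {"linear": [0, -1.4, -0.9], "roll": 0},
  {"linear": [0, 0, 0], "roll": 0},
])

```text
time: 11.95
tool_pos: [0.4569, -0.4201, 0.2467]
tcp_rot: [0.003, 1.572, -0.006]
wrist_force: [-0.4, -0.1, -0.9]
opening: 0.197
```

step_arm([
  {"linear": [2.0, 0, 0], "roll": 0},
  {"linear": [2.0, 0, 0], "roll": 0},
  {"linear": [0.8, 0, 0], "roll": 0},
  {"linear": [0, 0, 0], "roll": 0},
  {"linear": [0, 0, 0], "roll": 0},
])

```text
time: 12.37
tool_pos: [0.4597, -0.416, 0.1986]
tcp_rot: [0.0, 1.572, 0.001]
wrist_force: [-0.6, 0.6, -0.5]
opening: 0.198
```

```bash
python3 k.py 10|head -1
python3 - <<'E'
from h import *
import pickle
d=pickle.load(open('c10.pkl','rb'));s=env.sense()
t=s['tool_pos']-[0,0,.116]
for n in d:print(n,'tip',proj(d[n],t),'hole',proj(d[n],[.460,-.4155,.065]))
E
```

```text
12.5167 [ 0.46051547 -0.41665895  0.20023041] [-1.75567811e-03  1.56887359e+00 -1.00965220e-03] [ 0.78816084  0.26034933 -1.06382192]
scene tip [211.94311281 182.61229154] hole [213.45420081 186.76725657]
side tip [394.38558412 344.45739972] hole [392.58910616 347.27310324]
wrist tip [320.24802609 202.76772412] hole [319.53353101 194.68875468]
```

View pics/t10.png

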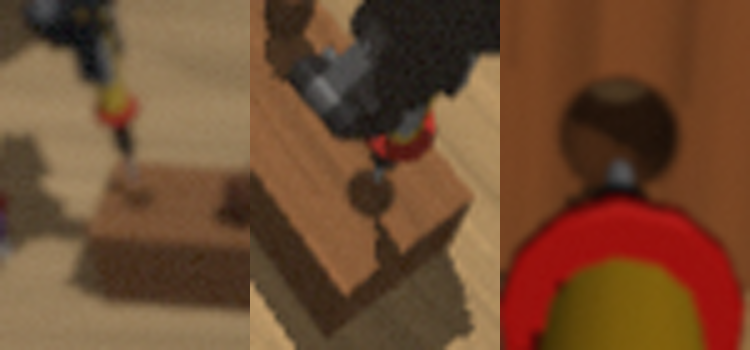

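step_arm([
  {"linear": [0.8, 0.1, -0.05], "roll": 0},
  {"linear": [1.0, 0, 0], "roll": 0},
  {"linear": [1.0, 0, 0], "roll": 0},
  {"linear": [1.0, 0, 0], "roll": 0},
  {"linear": [0, 0, 0], "roll": 0},
  {"linear": [0, 0, 0], "roll": 0},
])

```text
time: 13.02
tool_pos: [0.4586, -0.4148, 0.1592]
tcp_rot: [0.001, 1.573, 0.001]
wrist_force: [0.2, 0.0, -1.0]
opening: 0.2
```

step_arm([
  {"linear": [1.0, 0, 0], "roll": 0},
  {"linear": [1.0, 0, 0], "roll": 0},
  {"linear": [0.8, 0, 0], "roll": 0},
  {"linear": [0.5, 0, 0], "roll": 0},
  {"linear": [0.2, 0, 0], "roll": 0},
  {"linear": [0, 0, 0], "roll": 0},
  {"linear": [0, 0, 0], "roll": 0},
])

```text
time: 13.6
tool_pos: [0.4593, -0.4153, 0.1257]
tcp_rot: [0.0, 1.571, -0.0]
wrist_force: [-0.1, 0.1, 0.5]
opening: 0.198
```

step_arm([
  {"linear": [0.15, 0, 0], "roll": 0},
  {"linear": [0.1, 0, 0], "roll": 0},
  {"linear": [0.05, 0, 0], "roll": 0},
  {"linear": [0, 0, 0], "roll": 0},
  {"linear": [0, 0, 0], "roll": 0},
])

```text
time: 14.02
tool_pos: [0.4594, -0.4155, 0.1232]
tcp_rot: [-0.0, 1.57, -0.0]
wrist_force: [-0.4, 0.5, 1.2]
opening: 0.196
```

Touching. I open the jaws, only partly because the handles are near.

step_arm([
  {"linear": [0, 0, 0], "roll": 0},
  {"linear": [0, 0, 0], "roll": 0},
  {"linear": [0, 0, 0], "roll": 0},
  {"linear": [0, 0, 0], "roll": 0},
  {"linear": [0, 0, 0], "roll": 0},
  {"linear": [0, 0, 0], "roll": 0},
], grip=4.5)

```text
time: 14.52
tool_pos: [0.4592, -0.4153, 0.1226]
tcp_rot: [0.0, 1.571, 0.0]
wrist_force: [0.6, 0.3, 0.2]
opening: 0.527
```

step_arm([
  {"linear": [-1, 0, 0], "roll": 0},
  {"linear": [-2, 0, 0], "roll": 0},
  {"linear": [-2.5, 0, 0], "roll": 0},
  {"linear": [-2.5, 0, 0], "roll": 0},
  {"linear": [-2.5, 0, 0], "roll": 0},
  {"linear": [-2.5, 0, 0], "roll": 0},
  {"linear": [-1, 0, 0], "roll": 0},
  {"linear": [0, 0, 0], "roll": 0},
])

```text
time: 15.18
tool_pos: [0.4604, -0.4164, 0.2667]
tcp_rot: [-0.004, 1.565, -0.004]
wrist_force: [-0.7, -0.9, 0.5]
opening: 0.531
```

Run:
```python
from h import *
import pickle
d={n:cam(n,n+'11.png') for n in['scene','side','wrist']};pickle.dump(d,open('c11.pkl','wb'))
s=env.sense();print(s['time'],s['tool_pos'],s['tcp_rot'])
for n in d:print(n,'collar',proj(d[n],[.4595,-.4153,.07]),'cap',proj(d[n],[.4595,-.4153,.157]))
cv2.imwrite('pics/a11.png',np.hstack([cv2.resize(cv2.imread('pics/%s11.png'%n)[y:y+100,x:x+100],(380,380),interpolation=cv2.INTER_CUBIC) for n,x,y in(('scene',160,140),('side',345,290))]))
```

```text
15.3333 [ 0.45870454 -0.41483695  0.26111003] [1.32274053e-03 1.57266156e+00 1.35507872e-03]
scene collar [213.25890023 185.56374632] cap [207.97484855 165.48085733]
side collar [392.65758901 346.54476632] cap [398.59790004 331.24247865]
wrist collar [320.65242024 181.07631689] cap [320.98273522 207.14040246]
```

View pics/wrist11.png

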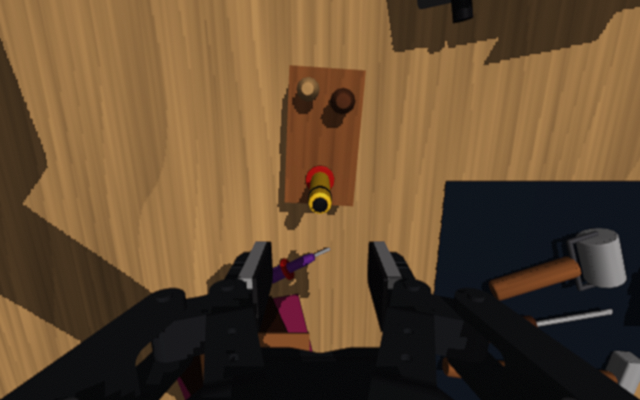

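View pics/a11.png

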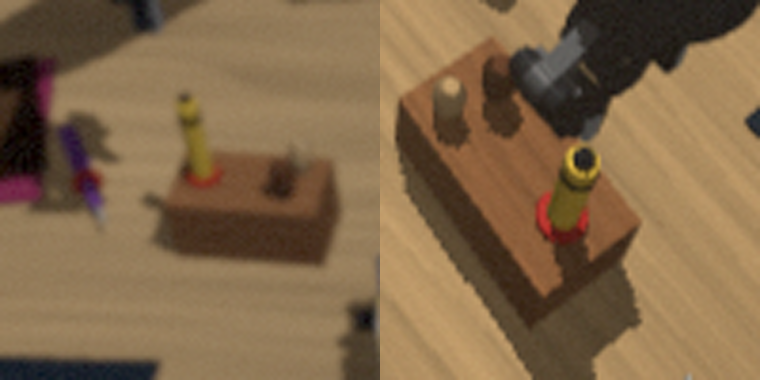

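The tester is upright and seated: cap at (320,204) and collar at (320,175) in the wrist view. Now the tensioner grip.

step_arm([
  {"linear": [-0.2, 2.5, 0.5], "roll": 0},
  {"linear": [-0.2, 3.5, 0.8], "roll": 0},
  {"linear": [-0.2, 3.8, 0.8], "roll": 0},
  {"linear": [-0.2, 3.8, 0.8], "roll": 0},
  {"linear": [-0.2, 3.8, 0.8], "roll": 0},
  {"linear": [-0.2, 3.8, 0.8], "roll": 0},
  {"linear": [-0.2, 3.8, 0.8], "roll": 0},
  {"linear": [-0.2, 3.8, 0.8], "roll": 0},
  {"linear": [-0.2, 3.8, 0.8], "roll": 0},
  {"linear": [-0.2, 3.8, 0.8], "roll": 0},
  {"linear": [-0.2, 3.5, 0.8], "roll": 0},
  {"linear": [0, 3, 0.6], "roll": 0},
])

```text
time: 16.33
tool_pos: [0.5496, 0.0162, 0.2828]
tcp_rot: [-0.001, 1.574, 0.001]
wrist_force: [0.2, -0.1, -0.0]
opening: 0.521
```

step_arm([
  {"linear": [0, 2, 0.5], "roll": 0},
  {"linear": [0, 0, 0], "roll": 6},
  {"linear": [0, 0, 0], "roll": 6},
  {"linear": [0, 0, 0], "roll": 0},
])

```text
time: 16.67
tool_pos: [0.5542, 0.0345, 0.2822]
tcp_rot: [0.164, 1.569, -0.165]
wrist_force: [-0.6, -0.5, 0.1]
opening: 0.529
```

Run:
```python
from h import *
s=env.sense();print(s['time'],s['tool_pos'],s['joints'],R.from_rotvec(s['tcp_rot']).as_matrix().round(3))
```

```text
16.6667 [0.55423498 0.0344611  0.28219916] [ 6.21191097e-02  3.46683517e-01  2.25032421e-01  1.45381010e+00
 -4.19711357e-05  1.84252580e+00] [[-0.005  0.208  0.978]
 [-0.     0.978 -0.208]
 [-1.    -0.001 -0.004]]
```

step_arm([
  {"linear": [0, 0, 0], "roll": -7},
  {"linear": [0, 0, 0], "roll": -7},
  {"linear": [0, 0, 0], "roll": -7},
  {"linear": [0, 0, 0], "roll": -7},
  {"linear": [0, 0, 0], "roll": -7},
  {"linear": [0, 0, 0], "roll": -7},
  {"linear": [0, 0, 0], "roll": -7},
  {"linear": [0, 0, 0], "roll": -7},
  {"linear": [0, 0, 0], "roll": -7},
  {"linear": [0, 0, 0], "roll": -7},
  {"linear": [0, 0, 0], "roll": -7},
  {"linear": [0, 0, 0], "roll": -7},
])

```text
time: 17.67
tool_pos: [0.5544, 0.0332, 0.283]
tcp_rot: [-0.98, 1.341, 0.983]
wrist_force: [-0.3, 1.1, 0.2]
opening: 0.521
```

step_arm([
  {"linear": [0, 0, 0], "roll": -7},
  {"linear": [0, 0, 0], "roll": -7},
  {"linear": [0, 0, 0], "roll": -4},
  {"linear": [0, -0.6, 3], "roll": 0},
  {"linear": [0, -0.7, 3], "roll": 0},
  {"linear": [0, 0, 0], "roll": 0},
  {"linear": [0, 0, 0], "roll": 0},
], grip=4.5)

```text
time: 18.25
tool_pos: [0.5677, 0.0945, 0.2829]
tcp_rot: [-1.211, 1.21, 1.214]
wrist_force: [-0.2, -0.6, 0.1]
opening: 0.528
```

Run:
```python
from h import *
import pickle
d={n:cam(n,n+'12.png') for n in['scene','side','wrist']};pickle.dump(d,open('c12.pkl','wb'))
s=env.sense();print(s['time'],s['tool_pos'],s['joints'],R.from_rotvec(s['tcp_rot']).as_matrix().round(3))
for z in(.182,.149):print(proj(d['wrist'],[.567,.1,z]),proj(d['wrist'],s['tool_pos']*[1,1,0]+[0,0,z]))
```

```text
18.4 [0.5677214  0.09284283 0.28385663] [ 1.62263153e-01  3.86012724e-01  2.86445500e-01  1.47310924e+00
 -3.31400939e-04  1.62056310e-01] [[-0.002 -1.    -0.   ]
 [-0.001 -0.     1.   ]
 [-1.     0.002 -0.001]]
[329.38937225 208.79416141] [319.31431057 209.75437819]
[328.24558043 196.72532271] [319.38831358 197.57870145]
```

View pics/wrist12.png

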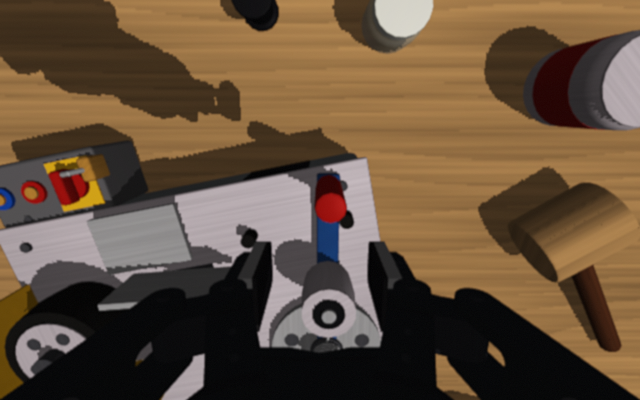

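Run:
```python
from h import *
import pickle
d=pickle.load(open('c12.pkl','rb'));d0=pickle.load(open('c0.pkl','rb'));W=d['wrist']
print('post top',two(W,(252,231),d0['side'],(270+231/4,100+296/4)))
print('post2',two(W,(252,231),d0['wrist'],(472,166)))
print('grip top W',plane(W,331,207,.182),two(W,(331,207),d0['wrist'],(447,45)),two(W,(331,207),d0['scene'],(376.6,189)))
print('idler top',plane(W,329,315,.163), two(W,(329,315),d0['side'],(270+213/4,100+155/4)))
print('pivot',two(d0['scene'],(165+638/3,150+296/3),d0['side'],(270+307/4,100+135/4)))
```

```text
post top (array([0.6204148 , 0.02578606, 0.10889612]), np.float64(0.015800570473688255))
post2 (array([0.59072093, 0.03779734, 0.17115396]), np.float64(0.008731102854882879))
grip top W [0.56566733 0.10113073 0.182     ] (array([0.56549085, 0.10086721, 0.1842764 ]), np.float64(0.001051799564753136)) (array([0.56644549, 0.10081862, 0.17930108]), np.float64(0.0008199807406609859))
idler top [0.66726878 0.1010804  0.163     ] (array([0.66947185, 0.1011642 , 0.16266615]), np.float64(0.0032225359555043296))
pivot (array([0.75268436, 0.096945  , 0.14222187]), np.float64(0.001600324302772441))
```

Run:
```python
from h import *
import pickle
d0=pickle.load(open('c0.pkl','rb'));W=d0['wrist'];B=d0['side']
print('fence',two(W,(503,186),B,(270+278/4,100+248/4)),plane(W,503,186,.14),plane(B,339.5,162,.14))
for z in(.1,.115,.13):print('post',z,plane(W,460,163,z)[:2],plane(B,270+231/4,100+297/4,z)[:2],plane(W,477,167,z)[:2])
cv2.imwrite('pics/z.png',cv2.resize(cv2.imread('pics/wrist0.png')[120:300,380:620],None,fx=3,fy=3))
```

```text
fence (array([0.64620643, 0.01226472, 0.14344081]), np.float64(0.027005407890567743)) [0.63263365 0.01385328 0.14      ] [0.66443844 0.01945112 0.14      ]
post 0.1 [0.61655969 0.02421335] [0.6338047  0.03263892] [0.63127094 0.02081666]
post 0.115 [0.61008195 0.02667305] [0.62526013 0.0213945 ] [0.62398118 0.02346385]
post 0.13 [0.6036042  0.02913275] [0.61671556 0.01015009] [0.61669143 0.02611103]
```

View pics/z.png

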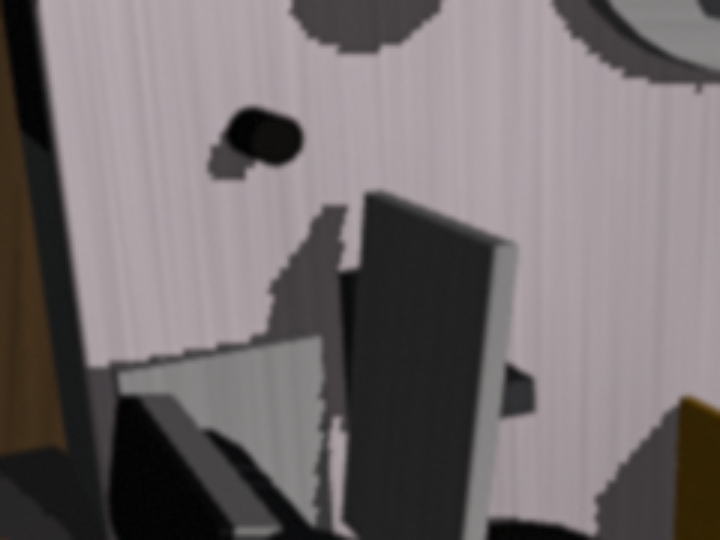

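step_arm([
  {"linear": [1.5, 0.15, 0.8], "roll": 0},
  {"linear": [2.5, 0, 0], "roll": 0},
  {"linear": [2.0, 0, 0], "roll": 0},
  {"linear": [0, 0, 0], "roll": 0},
  {"linear": [0, 0, 0], "roll": 0},
])

```text
time: 18.82
tool_pos: [0.5657, 0.1006, 0.2238]
tcp_rot: [-1.208, 1.212, 1.211]
wrist_force: [0.5, -0.9, 0.8]
opening: 0.527
```

Run:
```python
from h import *
c=cam('wrist','w13.png')
s=env.sense();print(s['time'],s['tool_pos'],s['wrist_force'])
for z in(.182,.149):print(proj(c,[.566,.101,z]),proj(c,s['tool_pos']*[1,1,0]+[0,0,z]))
```

```text
18.8667 [0.56672915 0.10090317 0.22527727] [ 0.13650128 -0.0507616   0.41605299]
[320.43983852 243.52873674] [320.25980805 244.79271134]
[320.355832   222.77381917] [320.20367977 223.86232511]
```

View pics/w13.png

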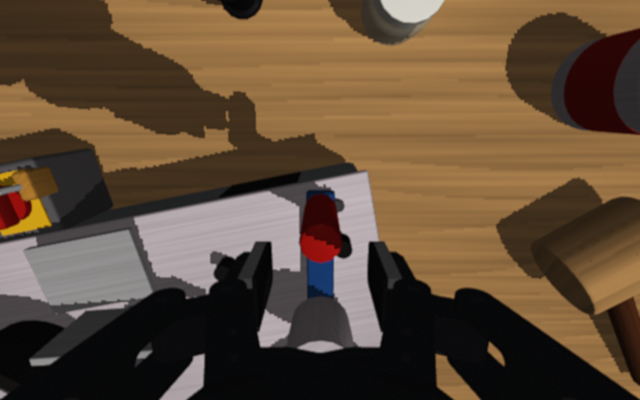

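The grip top at (321,244) is centred between the pads. I go down and close.

step_arm([
  {"linear": [1.5, 0, 0], "roll": 0},
  {"linear": [2.0, 0, 0], "roll": 0},
  {"linear": [1.8, 0, 0], "roll": 0},
  {"linear": [1.2, 0, 0], "roll": 0},
  {"linear": [0, 0, 0], "roll": 0},
  {"linear": [0, 0, 0], "roll": 0},
])

```text
time: 19.37
tool_pos: [0.5673, 0.1015, 0.1609]
tcp_rot: [-1.209, 1.208, 1.208]
wrist_force: [-0.3, 0.2, 0.5]
opening: 0.525
```

step_arm([
  {"linear": [0, 0, 0], "roll": 0},
  {"linear": [0, 0, 0], "roll": 0},
  {"linear": [0, 0, 0], "roll": 0},
  {"linear": [0, 0, 0], "roll": 0},
  {"linear": [0, 0, 0], "roll": 0},
  {"linear": [0, 0, 0], "roll": 0},
  {"linear": [0, 0, 0], "roll": 0},
], grip=0, squeeze=60)

```text
time: 19.95
tool_pos: [0.568, 0.101, 0.162]
tcp_rot: [-1.212, 1.207, 1.205]
wrist_force: [-1.1, -3.6, 5.5]
opening: 0.266
```

Run:
```python
from h import *
c=cam('wrist','w14.png')
s=env.sense();print(s['time'],s['tool_pos'],s['wrist_force'],s['opening'])
t=s['tool_pos'];P=np.array([.751,.098])
r=.185;v=t[:2]-P;print(np.linalg.norm(v));a=np.arctan2(v[1],v[0])
for th in(.1,.2,.3,.345):
    n=r*np.array([np.cos(a+th)-np.cos(a),np.sin(a+th)-np.sin(a)]);print(th,'tool y,z cm',-n[0]*100,n[1]*100)
```

```text
20.0 [0.56803918 0.10102708 0.16201631] [-0.56380738 -3.79028115  6.22756745] 0.26535220510852486
0.18298585904325212
0.1 tool y,z cm -0.06185727238226196 -1.8481944013130205
0.2 tool y,z cm -0.30791707776596733 -3.680980106016629
0.3 tool y,z cm -0.7357208679122795 -5.480044525187823
0.345 tool y,z cm -0.9864532323893273 -6.273815642107325
```

View pics/w14.png

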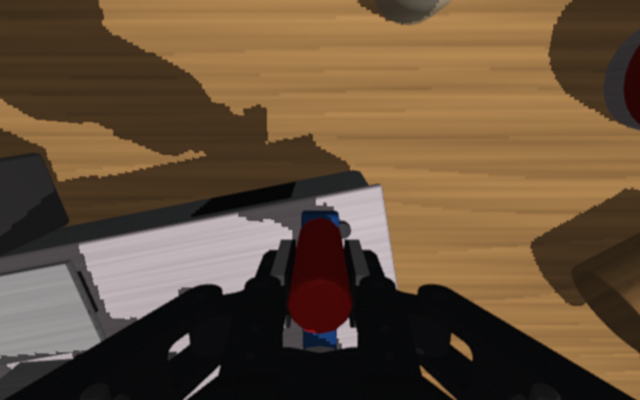

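Gripped, with the opening at 22.7 mm on the 24 mm grip. I push along the arc in stages.

step_arm([
  {"linear": [0, 0, -0.6], "roll": 0},
  {"linear": [0, -0.02, -0.6], "roll": 0},
  {"linear": [0, -0.04, -0.65], "roll": 0},
  {"linear": [0, -0.06, -0.6], "roll": 0},
  {"linear": [0, -0.08, -0.6], "roll": 0},
  {"linear": [0, -0.1, -0.6], "roll": 0},
  {"linear": [0, 0, 0], "roll": 0},
])

```text
time: 20.58
tool_pos: [0.5691, 0.0692, 0.1618]
tcp_rot: [-1.207, 1.2, 1.217]
wrist_force: [-5.4, 11.7, 9.4]
opening: 0.27
```

step_arm([
  {"linear": [0, -0.11, -0.5], "roll": 0},
  {"linear": [0, -0.12, -0.5], "roll": 0},
  {"linear": [0, -0.13, -0.5], "roll": 0},
  {"linear": [0, -0.14, -0.45], "roll": 0},
  {"linear": [0, -0.1, -0.4], "roll": 0},
  {"linear": [0, 0, 0], "roll": 0},
  {"linear": [0, 0, 0], "roll": 0},
])

```text
time: 21.17
tool_pos: [0.5731, 0.0457, 0.1618]
tcp_rot: [-1.205, 1.204, 1.219]
wrist_force: [-10.8, 8.9, 11.1]
opening: 0.269
```

Run:
```python
from h import *
s=env.sense();print(s['time'],s['tool_pos'],s['wrist_force'],s['opening'])
P=np.array([.751,.098])
for p in (P,P+[.002,.003],P-[.002,.003]):
    f=lambda q:np.arctan2(*(q-p)[::-1])%(2*np.pi)
    print(f(s['tool_pos'][:2])-f(np.array([.568,.101])))
print(2*np.arcsin(np.linalg.norm(s['tool_pos'][:2]-[.568,.101])/2/.185))
```

```text
21.1667 [0.57306236 0.04572864 0.1617925 ] [-10.76651992   8.89066152  11.05468069] 0.2688874953695174
0.3021162935194224
0.2980213125038951
0.3061922490393081
0.3011513810471108
```

The grip is at about 0.30 rad with some arm give, so I go further.

step_arm([
  {"linear": [0, 0, -0.3], "roll": 0},
  {"linear": [0, -0.05, -0.3], "roll": 0},
  {"linear": [0, -0.05, -0.2], "roll": 0},
  {"linear": [0, 0, 0], "roll": 0},
  {"linear": [0, 0, 0], "roll": 0},
  {"linear": [0, 0, 0], "roll": 0},
])

```text
time: 21.67
tool_pos: [0.5749, 0.0389, 0.1618]
tcp_rot: [-1.206, 1.2, 1.22]
wrist_force: [-8.8, 13.0, 11.0]
opening: 0.267
```

```bash
cat > m.py <<'E'
from h import *
import sys
d={n:cam(n,n+sys.argv[1]+'.png') for n in['scene','side','wrist']}
s=env.sense();print(s['time'],s['tool_pos'],s['wrist_force'],s['opening'])
print('theta',2*np.arcsin(np.linalg.norm(s['tool_pos'][:2]-[.5673,.101])/2/.185))
E
python3 m.py 15
```

```text
21.8167 [0.57486772 0.03898946 0.16177698] [-8.64629723 12.55168871 10.06381303] 0.26272468503091667
theta 0.33930428735969614
```

View pics/wrist15.png

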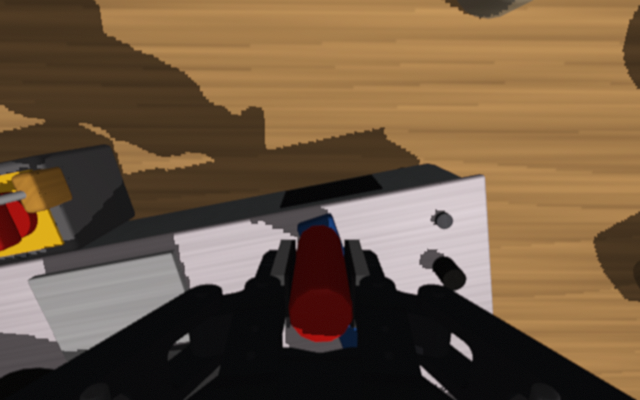

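View pics/side15.png

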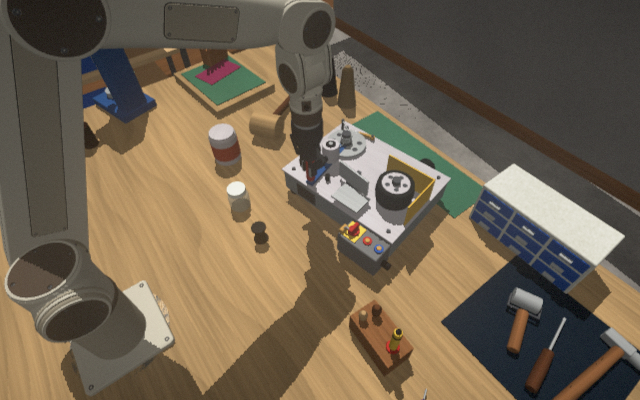

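Theta is about 0.34, and the tester is upright in its stand. The purple look-alike seems to lie differently than in the first picture, so I check when that happened.

Run:
```python
import cv2,numpy as np
r=[]
for n,x,y in(('scene',150,150),('side',390,330)):
    r.append(np.hstack([cv2.resize(cv2.imread('pics/%s%s.png'%(n,k))[y:y+70,x:x+70],(190,190),interpolation=cv2.INTER_CUBIC) for k in('0','1','2','15')]))
cv2.imwrite('pics/p.png',np.vstack(r))
```

```text
(no output)
```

View pics/p.png

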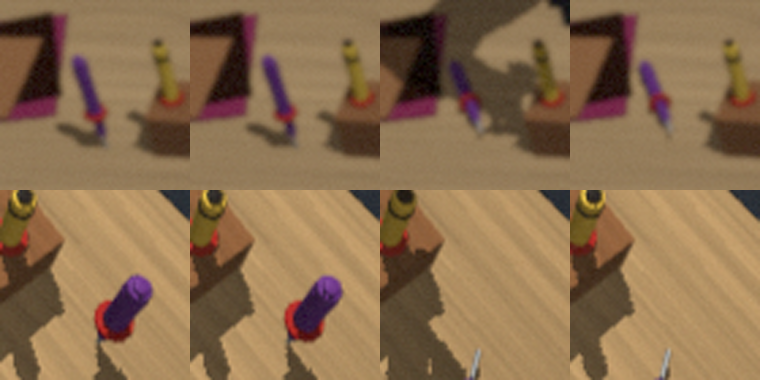

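View pics/scene15.png

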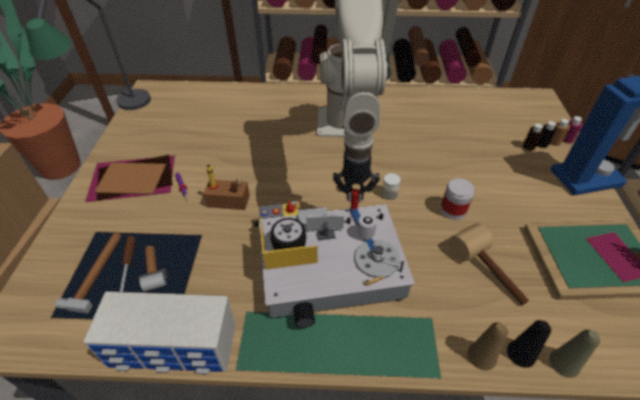

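The purple one stood balanced on its tip and toppled by itself before 1.45 s, while the gripper was over 80 mm above it. Tin, jar, spool and mallet are in place. I add a small extra push for margin.

step_arm([
  {"linear": [0, 0, -0.1], "roll": 0},
  {"linear": [0, -0.03, -0.1], "roll": 0},
  {"linear": [0, 0, 0], "roll": 0},
  {"linear": [0, 0, 0], "roll": 0},
  {"linear": [0, 0, 0], "roll": 0},
  {"linear": [0, 0, 0], "roll": 0},
])

```text
time: 22.32
tool_pos: [0.5753, 0.0376, 0.1618]
tcp_rot: [-1.206, 1.199, 1.221]
wrist_force: [-7.9, 13.7, 9.5]
opening: 0.263
```

```bash
python3 m.py 16
python3 - <<'E'
import cv2
cv2.imwrite('pics/f16.png',cv2.resize(cv2.imread('pics/scene16.png')[160:290,180:420],(720,390),interpolation=cv2.INTER_CUBIC))
E
```

```text
22.4667 [0.57535988 0.03764671 0.16178278] [-8.9298488  13.88741542  9.48976727] 0.263691096923144
theta 0.3469479491157379
```

View pics/f16.png

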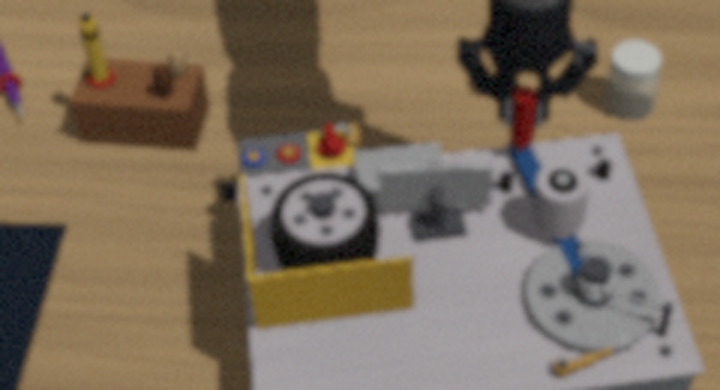

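The grip is held at about 0.347 rad, past the third click and short of the stop, and the tester is upright. I hand the job in.

```bash
python3 -c "
from plant import env
print(env.sign_off())"
```

```text
the job is handed in; nothing more can be done
None
```

The whole job was done in the order asked and handed in at about 22.5 s; the hand-in reports no verdict.

- **Tester:** I took the yellow tester from the stand and touched the red stud, then the blue one. Each contact lasted over 1 s at about 5 N, and the close-ups showed the tip on the brass both times. I put it back in its stand, and the later views show it upright with its collar on the wood.
- **Tensioner:** I gripped the red handle and pushed it back. It is still held at about 0.347 rad, worked out from the gripper's movement and good to about ±0.02. That is past the 0.30 click and short of the 0.42 stop. The pushing force was still about 14 N in world y.
- **Other checks:** The last pictures show the tin, spool, jar and mallet where they were. About 9 N of sideways and upward force stayed in the grasp at the end, well below the limits.
- **Purple look-alike:** It started balanced on its tip and fell over by itself between 0.3 and 1.45 s, with the gripper well above it. I never touched it, and it is still on the table.
- **Refused call:** My first move call was refused because its rows had no roll value. The arm did not move.

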